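# Fit the return spring of the pull-out shelf

## Task

Refit the return spring of the pull-out kitchen shelf: first catch the spring's hook in the hole of the raised anchor plate, then stretch the spring and drop its end ring over the far post, down past the post's head onto the shoulder, and let go so that the spring stays stretched between the two. Feel for the hole gently instead of forcing the spring, and leave the dish, plate, ladle and containers where they stand.

Things in the scene. Friction and masses are not known exactly. Their poses are not given: they have to be found in the camera images.
- unit: Fixed steel spring unit on the cream shelf, whose top is 20 mm above the work surface: base plate 220 x 74 x 6 mm. Origin: centre of its underside, on the shelf; x runs along it from the anchor end to the post end, z up. Anchor bridge at the -x end (see anchor_mid); post at x = +80 mm, y = 0 (see post_seat).
- anchor_mid (a point): Point at unit x = -62, y = 0, 34 mm above the base's underside, level with the flat top of the anchor, an inverted-U bridge 66 mm long (x), 52 wide, top plate 6 mm thick, open beneath, with one 9 mm through hole (1 mm chamfer), 38 mm from the plate's -x end, mid-width. The bridge is adjustable and not measured: the hole's centre is within 8 mm along x and 10 mm along y of this point.
- post_seat (a point): On the post's axis (unit x = +80, y = 0), at shoulder level, 24.5 mm above the base's underside. The post: shoulder disc of 24 mm diameter up to here, neck of 8 mm diameter for 8 mm above, then a head of 12 mm diameter, 5 mm high, with tapered top; the head's top is 13 mm above this point.
- spring: Loose tension spring, about 105 g, standing on the shelf on its sleeve and hook tip. Origin: centre of the underside of its grey grip sleeve, a flat-sided block 24 mm long (x), 18 wide (y), 34 tall. x points along the spring from hook to ring, z up; the spring's axis is 18 mm above the origin. Stretching begins at 6 N and takes 0.25 N per mm more, to 45 mm at most.
- coil_root (a point): Where the steel coil (14 mm diameter, spring x = -12 to -66 mm) leaves the sleeve, on the spring's axis at x = -12, 18 mm above the spring's origin. Here the coil bends springily up and down (3 N m per rad, about 0.6 N per mm at the hook tip), so that the hook can be pressed lightly on a surface. An inner coil slides out of the outer one when stretched.
- hook: Hook end of the spring with the inner coil: steel wire of 6 mm diameter, round-tipped, bent down from the spring's axis and reaching 18 mm below it. Origin: at the bend, on the axis (spring x = -85 mm unstretched), x towards the ring. When the coil lies on the anchor plate the tip is 11 mm below the plate's top.
- hook_tip (a point): Lowest point of the hook: spring x = -82 mm unstretched, level with the sleeve's underside. It is 3 mm nearer the ring than the bend is, so the hook leans back under the coil and tension draws it into the hole.
- ring (a point): Centre of the end ring: spring x = +32 mm, 18 mm above the spring's origin. Ring axis vertical, inner diameter 18 mm, outer 26, thickness 5.
- dish: Black ceramic pickle dish, bowl of 90 mm diameter, 35 mm tall, origin under its centre. Bystander.
- plate: Orange melamine plate, 170 mm diameter, 18 mm tall, origin under its centre. Bystander.
- ladle: Steel ladle lying on the shelf: bowl of 72 mm diameter, 28 mm tall, origin under the bowl's centre, handle along +x to 240 mm. Bystander.
- container: Clear acrylic container with clip-on lid, 118 x 118 x 88 mm, origin under its centre. Bystander. Two more, fixed, stand at the shelf's far corners.
Not all that is in view belongs to the job. What is shaped like the spring but red is not meant.

How it is judged:
By the outcome, as a careful person would: the job done as asked, in the order asked, and still so for the second after the job is handed in, with the robot touching nothing.
It also fails if it takes over 72 s, if anything falls off the work surface, if the arm or the gripper's body presses on something with over 40 N, if the wrist force passes 120 N, or if a joint passes its speed limit or range.

## Robot

A 6-joint arm with a two-finger parallel gripper is mounted at the origin on the work surface. World frame = base frame: x ahead of the robot, y to its left, z up, the work surface at z = 0. Lengths are in m, angles in rad, forces in N, time in s.
With the tool pointing down it reaches from about 0.35 to 0.85 m from the base axis. Payload 8.1 kg.
Tool frame: the origin (TCP) lies on the centre line of the jaws, within the pads' length; the fingertips stand robot.tips_ahead ahead of it and the grasp point (between the pads) lies 8 mm behind it (robot.tips_ahead is the distance from the TCP to the fingertips, in m); z points along the fingers, y is the direction in which the jaws open and shut (so a half turn about z gives the same grasp; the last joint's range is limited). The gripper opens to 93 mm and grips with 3 to 60 N. Pads are 15 mm wide; open, the fingers measure 128 mm over their backs; the gripper's body (75 mm by 188 mm) begins 65 mm behind the grasp point.
Start: joints at [1.147, 0.13, 1.488, -0, 1.523, -0.085], TCP at [0.199, 0.566, 0.2] pointing down, gripper open.
Joint ranges: [-2.96, 2.96], [-0.89, 2.26], [0.02, 2.5], [-1.34, 4.48], [0, 2.73], [-2.66, 2.66]. Speed limits (rad/s): [2.39, 2.39, 2.79, 3.14, 3.14, 3.14].

## Interface

Orientations are given as a rotation vector (axis times angle).
In Python, from plant import monitor, eyes, job, robot gives the robot as it stands.
- The arm moves only by the tool servo_tool, never from a script. Its argument "plan" is a list that holds one entry, the list of rows, each a list of 7 numbers: the closure, from -1 (fully open) to 1 (shut), so that 0 is half open, then the shift along the world's x, y, z in mm, then the turn, a rotation vector about the world's x, y, z in rad. In form: [[[hand, dx, dy, dz, ax, ay, az], ...]]. A call has 1 to 12 rows; each row shifts and turns the commanded pose from where the row before left it; what a row does not reach is not made up. A row lasts 1/10 s, in which the tool goes at most 50 mm and 8.59 degrees, less where a joint would pass 70% of its speed; a pose out of reach is approached as far as the arm can. A call with a gripper value outside its range is refused whole. The fingers move at their own pace and stop on an object; "force" is the grip in N (left out, the last holds). Time passes only in rows, so rows that do not move let the fingers close. It gives the time, the measured TCP pose, the force and the opening at its end, in the units of the state.
- monitor.read_state(): the state, without advancing time (a new reading comes with each control period).
- eyes.read_camera(name): name is "side" or "top" or "wrist"; returns the picture (400x640x3 uint8, red, green, blue); there is no depth.
- eyes.camera_info(name): a dict with "mtx" (3x3 intrinsics, pixels), "D" ([k1, k2, p1, p2, k3] as OpenCV has them; the pictures are not rectified), "R" (3x3) and "t" (3): a world point X has camera coordinates R X + t. Camera axes: x right, y down, z forward; pixel columns grow to the right and rows downward; lengths in m; the calibration is good to about 2 mm. A picture is of the moment at which its call begins: read the wrist's pose just before it. camera_info takes no time and is no camera call; for the wrist camera it gives the pose at the moment of the call.
- job.close_job(): hands the job in, once; it reports no verdict.
The state is a dict: "t": time; "q": joint angles; "dq": joint speeds; "joint_torque": joint torques, N m; "tool_pos": TCP position; "orientation": TCP orientation; "force": force on the tool from outside, world axes, zero at the start; "wrist_torque": the same for the moment, N m; "opening": finger opening in m.
Only numpy, scipy, OpenCV 4.12 (cv2) and the standard library are available. Lean on these libraries where they do the work, as an engineer would, in place of code of your own. Each camera call takes 0.05 s, during which the arm holds its last target. There are 200 camera calls.

## Working session

There is one attempt and no reset: what is moved stays moved. The work goes in short steps, Python scripts to look and compute and a tool call to move; the robot and the scene stay as the last step left them, time stands still between calls to the robot, and variables do not carry over. Pictures are saved under pics/ and viewed, about 8 in all and at most 12, crops included, and the job is handed in when it is done.

Besides the shell and the picture viewer there is one more tool, called as name(argument=value, ...), one argument or row to a line, values as JSON. servo_tool: Moves the arm, as the interface text tells. Its arguments: {"type":"object","properties":{"plan":{"type":"array"},"force":{"type":"number"}},"required":["plan"]}

```bash
ls; mkdir -p pics; python3 - <<'E'
from plant import monitor, eyes, job, robot
import cv2,numpy as np
print(monitor.read_state()); print(robot.tips_ahead)
for n in ["top","side"]:
    im=eyes.read_camera(n); cv2.imwrite(f"pics/{n}0.png",im[:,:,::-1])
    i=eyes.camera_info(n); print(n,i)
E
```

```text
pics
{'t': 0.0, 'q': array([ 1.14662652e+00,  1.31152880e-01,  1.48926334e+00, -2.39878528e-05,
        1.52300063e+00, -8.53941858e-02]), 'dq': array([ 0.00115149,  0.00084309, -0.00010631,  0.00117599,  0.00092576,
       -0.00087776]), 'joint_torque': array([ 1.13294365e-03, -5.59808886e+01, -4.91770577e+01,  7.70219578e-02,
        3.50658351e-02, -1.61876078e-04]), 'tool_pos': array([0.19913665, 0.56535471, 0.19900118]), 'orientation': array([-5.29530793e-01, -3.09619943e+00,  2.78203466e-03]), 'force': array([ 0.02059978, -0.46076711, -0.30242468]), 'wrist_torque': array([-0.09064399, -0.00362422,  0.01127801]), 'opening': 0.09318673352763081}
0.011
top {'mtx': array([[456.87842339,   0.        , 322.83137323],
       [  0.        , 456.87842339, 192.44375494],
       [  0.        ,   0.        ,   1.        ]]), 'D': array([-0.00135784,  0.        ,  0.        ,  0.        ,  0.        ]), 'R': array([[-0.02538542, -0.99966639,  0.00476372],
       [-0.99015268,  0.02448701, -0.13783343],
       [ 0.1376708 , -0.00821577, -0.99044397]]), 't': array([-0.15395618,  0.50424888,  1.19667882])}
side {'mtx': array([[425.96504701,   0.        , 317.41885742],
       [  0.        , 425.96504701, 199.83852291],
       [  0.        ,   0.        ,   1.        ]]), 'D': array([-0.04900139,  0.        ,  0.        ,  0.        ,  0.        ]), 'R': array([[ 0.86363719, -0.50411043,  0.00186674],
       [-0.3866145 , -0.66471158, -0.63928691],
       [ 0.32351204,  0.55139024, -0.76896604]]), 't': array([-0.52782625,  0.12629534,  1.09483597])}
```

View pics/top0.png

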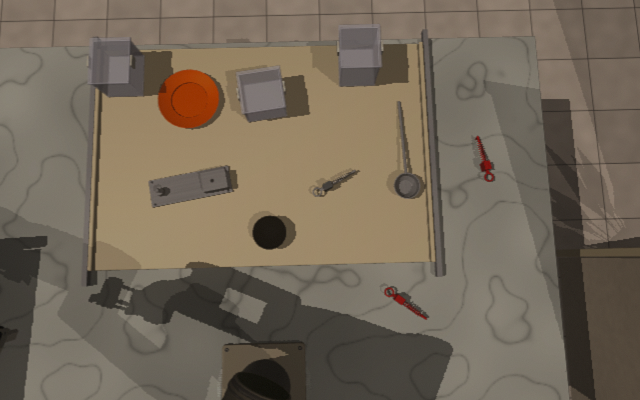

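View pics/side0.png

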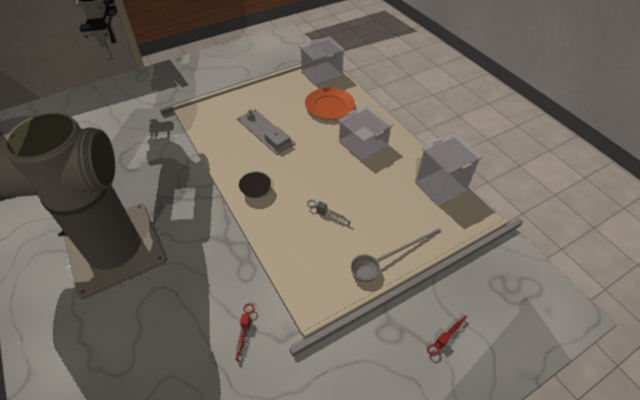

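The grey spring is at top (335,182), hook right (357,170), ring left (318,190). The two red look-alikes are at (486,160) and (405,300), off the shelf and the wrong colour. The unit has its post at about (161,190) and the anchor at about (214,180). I'll confirm these in one enlarged crop.

```bash
python3 - <<'E'
import cv2,numpy as np
im=cv2.imread("pics/top0.png"); s=cv2.imread("pics/side0.png")
a=cv2.resize(im[155:215,140:240],None,fx=8,fy=8,interpolation=cv2.INTER_CUBIC)[:300]
a=cv2.resize(im[160:212,144:240],(768,416),interpolation=cv2.INTER_CUBIC)
b=cv2.resize(im[162:202,305:365],(384,256)[:2],interpolation=cv2.INTER_CUBIC)
c=cv2.resize(s[190:235,300:360],(384,256)[:2],interpolation=cv2.INTER_CUBIC)
c=cv2.resize(s[192:232,300:360],(384,256),interpolation=cv2.INTER_CUBIC)
a=cv2.resize(a,(600,325))
o=np.zeros((325+256,768,3),np.uint8);o[:325,:600]=a;o[325:,:384]=b;o[325:,384:]=c
cv2.imwrite("pics/crop1.png",o)
E
cat > h.py <<'E'
import cv2,numpy as np
from plant import monitor,eyes,robot
def ray(n,uv,info=None):
    i=info or eyes.camera_info(n)
    p=cv2.undistortPoints(np.array([[uv]],float),i["mtx"],i["D"])[0,0]
    R,t=np.array(i["R"]),np.array(i["t"])
    return -R.T@t, R.T@np.array([p[0],p[1],1])
def atz(n,uv,z,info=None):
    c,d=ray(n,uv,info); return c+d*(z-c[2])/d[2]
def proj(n,X,info=None):
    i=info or eyes.camera_info(n)
    return cv2.projectPoints(np.array(X,float).reshape(-1,1,3),cv2.Rodrigues(np.array(i["R"]))[0],np.array(i["t"]),i["mtx"],i["D"])[0][:,0]
E
```

```text
(no output)
```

View pics/crop1.png

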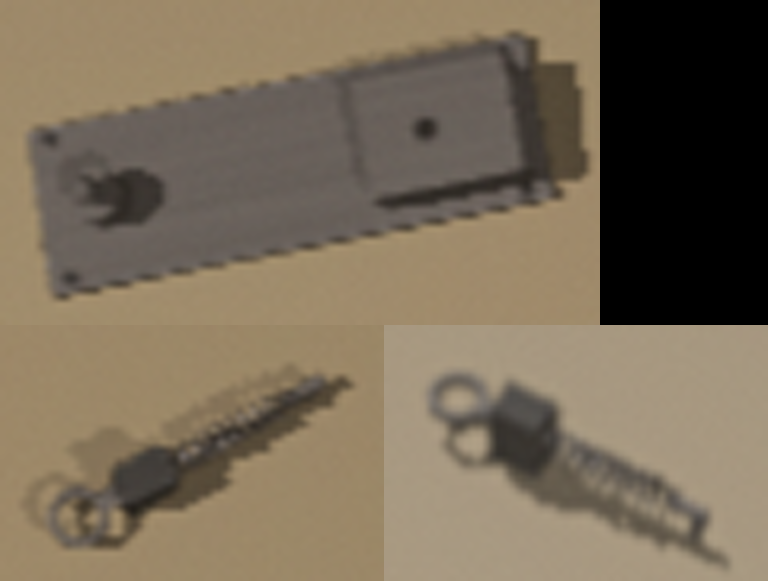

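The crop shows the unit's hole as a dark dot at about (212.0,180.6). The grey spring's ring is at top (317.3,191.7) and side (311.9,203.3), the sleeve top at (328,184.7), and the hook at side (349,222). It matches the description: grey, standing on the shelf.

```bash
python3 - <<'E'
from h import *
from scipy.optimize import least_squares
m=lambda v:(np.round(v*1000,1)).tolist()
r=atz("top",(317.3,191.7),.038); s=atz("top",(328,184.7),.054); r2=atz("side",(311.9,203.25),.038);hb=atz("side",(349.4,221.7),.038);
ht=atz("top",(355,171.4),.038)
print("ring",m(r),m(r2),"sleeve",m(s),"hook side/top",m(hb),m(ht), "len hook-ring", np.linalg.norm(hb-r2)*1e3,np.linalg.norm(ht-r)*1e3,"sl-ring",np.linalg.norm((s-r)[:2])*1e3)
for a,b in((r,ht),(r2,hb)): print("yaw spring",np.arctan2(*(a-b)[[1,0]]))
h=atz("top",(212,180.6),.054)
c=[atz("top",p,z) for p,z in[((149.6,180.8),.026),((152.8,207.2),.026),((233.9,190.7),.026)]]
print("hole",m(h),"corners",[m(x) for x in c],np.linalg.norm(c[0]-c[1]),np.linalg.norm(c[2]-c[1]))
d=c[1]-c[2];yaw=np.arctan2(d[1],d[0]);R=np.array([[np.cos(yaw),-np.sin(yaw)],[np.sin(yaw),np.cos(yaw)]])
cen=(c[0]+c[2])[:2]/2
print("yaw",yaw,"centre",m(cen),"post",m(cen+R@[.08,0]),"hole in unit",m(R.T@(h[:2]-cen)))
p=cen+R@[.08,0];print(proj("top",[[*p,.0575],[*p,.0445]]))
S=monitor.read_state();print(cv2.Rodrigues(S["orientation"])[0].round(3).tolist())
i=eyes.camera_info("wrist");print("wristcam",m(-i["R"].T@i["t"]),i["mtx"][0,0],i["R"].round(2).tolist())
E
```

```text
ring [502.2, -151.7, 38.0] [504.3, -153.6, 38.0] sleeve [518.1, -180.7, 54.0] hook side/top [557.6, -256.2, 38.0] [555.2, -255.1, 38.0] len hook-ring 115.6333827216686 116.19028186698846 sl-ring 33.028693715615624
yaw spring 2.0443772056458953
yaw spring 2.0504572631215403
hole [536.7, 127.7, 54.0] corners [[545.2, 304.0, 26.0], [472.7, 293.4, 26.0], [512.3, 74.7, 26.0]] 0.07328455091567915 0.2222742937988149
yaw 1.7500046038134565 centre [528.7, 189.4] post [514.5, 268.1] hole in unit [-62.1, 3.1]
[[158.48528074 189.98234247]
 [160.19427114 190.67851966]]
[[-0.943, 0.332, -0.001], [0.332, 0.943, -0.002], [0.0, -0.002, -1.0]]
wristcam [129.5, 590.8, 383.3] 330.70456393817057 [[0.33, 0.94, -0.0], [0.91, -0.32, 0.27], [0.25, -0.09, -0.96]]
```

servo_tool(
  plan=[
    [[-0.2,10,-20,0,0,0,-0.06],[-0.2,18,-41,0,0,0,-0.126],[-0.2,18,-41,0,0,0,-0.126],[-0.2,18,-41,0,0,0,-0.126],[-0.2,18,-41,0,0,0,-0.126],[-0.2,18,-41,0,0,0,-0.126],[-0.2,18,-41,0,0,0,-0.066],[-0.2,18,-41,0,0,0,0],[-0.2,18,-41,0,0,0,0],[-0.2,18,-41,0,0,0,0],[-0.2,18,-41,0,0,0,0],[-0.2,18,-41,0,0,0,0]],
  ],
  force=40,
)

```text
t: 1.3
tool_pos: [0.4076, 0.0931, 0.1999]
orientation: [1.635, 2.683, 0.0]
force: [0.6, 0.1, -0.1]
opening: 0.0557
```

servo_tool(
  plan=[
    [[-0.2,18,-41,0,0,0,0],[-0.2,18,-41,0,0,0,0],[-0.2,18,-41,-10,0,0,0],[-0.2,18,-41,-20,0,0,0],[-0.2,18,-41,-20,0,0,0],[-0.2,10,-35,-20,0,0,0],[-0.2,5,-25,-10,0,0,0],[-0.2,0,0,0,0,0,0],[-0.2,0,0,0,0,0,0]],
  ],
)

```text
t: 2.2
tool_pos: [0.5118, -0.17, 0.1194]
orientation: [-1.636, -2.68, -0.0]
force: [0.3, 1.2, 0.4]
opening: 0.0556
```

```bash
cat >> h.py <<'E'
def st(*yaws):
    S=monitor.read_state();M=cv2.Rodrigues(S["orientation"])[0]
    print("t",round(S["t"],2),"tcp",(S["tool_pos"]*1e3).round(1),"yaw",round(np.arctan2(M[1,0],M[0,0]),4),"z",M[:,2].round(4),"F",S["force"].round(2),"open",round(S["opening"]*1e3,1),"q",S["q"].round(2));return S
def snap(n,name,f=1.25):
    i=eyes.camera_info(n);im=eyes.read_camera(n);cv2.imwrite(f"pics/{name}.png",cv2.resize(im[:,:,::-1],None,fx=f,fy=f,interpolation=cv2.INTER_CUBIC));
    import pickle;pickle.dump(i,open(f"pics/{name}.pkl","wb"));return im,i
E
python3 - <<'E'
from h import *
st();im,i=snap("wrist","w1")
print(proj("wrist",[[.5025,-.152,.038],[.518,-.181,.054],[.5565,-.2555,.038]],i)*1.25)
E
```

```text
t 2.2 tcp [ 511.8 -170.   119.4] yaw 2.0454 z [-0.0015  0.0011 -1.    ] F [0.33 1.24 0.44] open 55.6 q [-0.42  0.02  1.75  0.    1.37 -0.89]
[[397.84998757 217.54504477]
 [398.65190656 273.1461046 ]
 [399.0613926  373.88171056]]
```

View pics/w1.png

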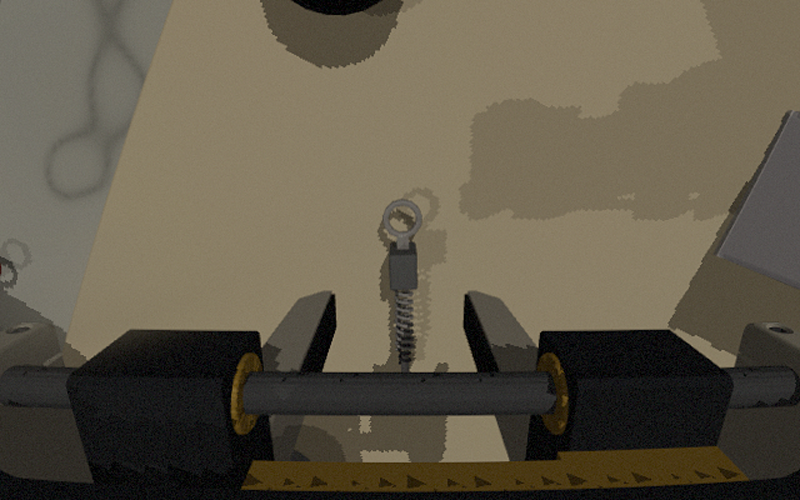

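Wrist view: the grey ring is at (403,218), the sleeve top at about (403,268), and the coil runs to (405,370). That is within 4 px of my estimate, so I'll refine and grasp.

```bash
python3 - <<'E'
from h import *
import pickle;i=pickle.load(open("pics/w1.pkl","rb"))
r=atz("wrist",(403/1.25,218/1.25),.038,i);s=atz("wrist",(403.5/1.25,267/1.25),.054,i);c=atz("wrist",(405/1.25,362/1.25),.038,i)
print(r,s,c,np.arctan2(*(r-c)[[1,0]]),np.linalg.norm((r-s)[:2]))
st()
E
```

```text
[ 0.50563705 -0.15073011  0.038     ] [ 0.51885647 -0.17591522  0.054     ] [ 0.55581305 -0.24470374  0.038     ] 2.061223504661961 0.02844367761495255
t 2.25 tcp [ 512.2 -169.5  120.1] yaw 2.0465 z [-4.e-04  6.e-04 -1.e+00] F [-0.22  0.71 -0.67] open 55.9 q [-0.41  0.02  1.75  0.    1.37 -0.89]
```

servo_tool(
  plan=[
    [[-0.2,3.5,-5,-20,0,0,0.006],[-0.2,3,-5,-25,0,0,0],[-0.2,0,0,-20,0,0,0],[-0.2,0,0,-12,0,0,0],[-0.2,0,0,-7,0,0,0],[-0.2,0,0,0,0,0,0],[1,0,0,0,0,0,0],[1,0,0,0,0,0,0],[1,0,0,0,0,0,0],[1,0,0,0,0,0,0],[1,0,0,0,0,0,0],[1,0,0,0,0,0,0]],
  ],
  force=40,
)

```text
t: 3.45
tool_pos: [0.5189, -0.1802, 0.0361]
orientation: [1.627, 2.687, 0.0]
force: [0.2, -0.1, -0.5]
opening: 0.0125
```

servo_tool(
  plan=[
    [[1,0,0,0,0,0,0],[1,0,0,0,0,0,0],[1,0,0,0,0,0,0]],
  ],
)

```text
t: 3.75
tool_pos: [0.5189, -0.1801, 0.036]
orientation: [-1.627, -2.687, 0.0]
force: [0.1, -0.0, 0.4]
opening: 0.0008
```

```bash
python3 - <<'E'
from h import *
st();im,i=snap("wrist","w2",1);s,_=snap("side","s2",1)
b=cv2.resize(s[150:250,250:410],None,fx=2.5,fy=2.5,interpolation=cv2.INTER_CUBIC)[:,:,::-1]
a=cv2.resize(im[100:350,120:520],(400,250))[:,:,::-1]
cv2.imwrite("pics/c2.png",np.hstack([a,b]))
E
```

```text
t 3.75 tcp [ 518.9 -180.1   36. ] yaw 2.0528 z [-1.e-04  0.e+00 -1.e+00] F [ 0.08 -0.05  0.43] open 0.8 q [-0.43  0.14  1.79 -0.    1.21 -0.91]
```

View pics/c2.png

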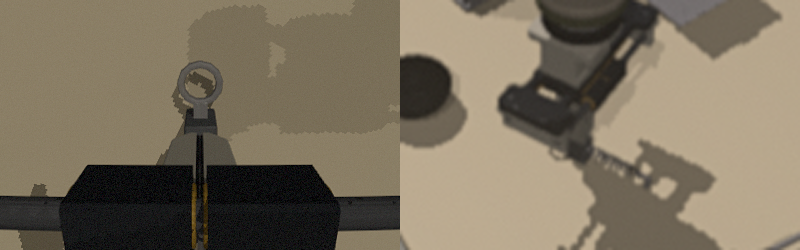

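Opening is 0.8 mm, so the fingers shut on nothing. The ring is now at wrist (320,184) and the sleeve at about (321,217), towards the ring side of the fingers. I'll measure where they are.

```bash
python3 - <<'E'
from h import *
import pickle;i=pickle.load(open("pics/w2.pkl","rb"))
print(atz("wrist",(320,184),.038,i),atz("wrist",(321,210),.054,i))
P=[[.504,-.1512,.038],[.5189,-.1795,.054],[.5189,-.1801,.025],[.5189,-.1801,.054]]
print("wrist",proj("wrist",P,i)-[120,100]); 
P2=P+[[.5565,-.2555,.038]]
print("side crop", (proj("side",P2)-[250,150])*2.5+[400,0])
im=cv2.imread("pics/w2.png");s=cv2.imread("pics/s2.png")
a=cv2.resize(im[150:300,260:380],(480,600),interpolation=cv2.INTER_CUBIC)[:600,:400]
b=cv2.resize(s[185:245,295:365],(400,343),interpolation=cv2.INTER_CUBIC)
o=np.zeros((600,800,3),np.uint8);o[:,:400]=a;o[:343,400:]=b
cv2.imwrite("pics/c3.png",o)
E
```

```text
[ 0.50540656 -0.15155977  0.038     ] [ 0.51061995 -0.16044752  0.054     ]
wrist [[198.08915588  82.32765928]
 [198.22250447 146.18931132]
 [197.93723512 128.02597801]
 [197.71420438 147.0864229 ]]
side crop [[553.42790725 131.71220914]
 [578.89406885 134.53670797]
 [578.92623226 151.97110107]
 [579.18421947 134.91820598]
 [647.228893   179.21486806]]
```

View pics/c3.png

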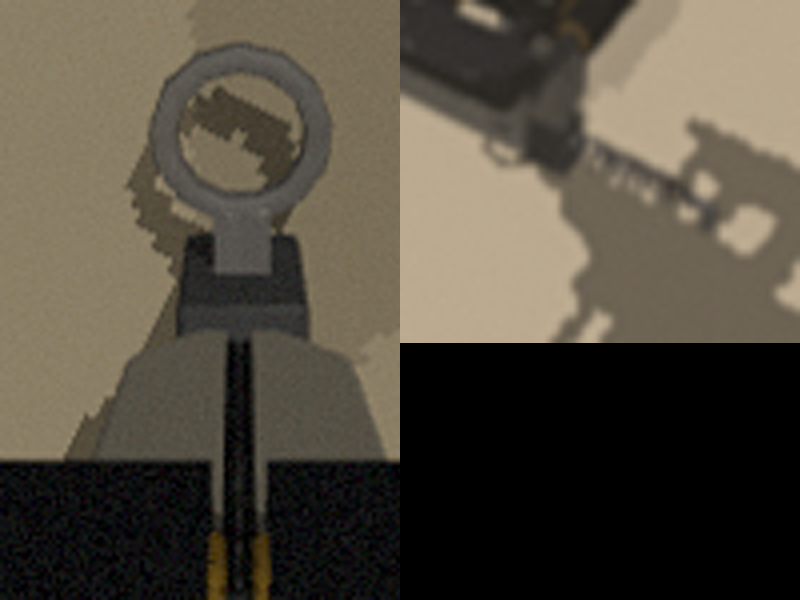

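The ring has not moved. The closed fingers end at the level of the sleeve's top (c3 y≈335), and the sleeve is fully visible below them. So the real fingertips seem to sit well behind where `robot.tips_ahead` puts them. I'll measure that from both pictures.

```bash
python3 - <<'E'
from h import *
import pickle
for nm,tcp,yaw,L,Rr,w in(("w1",[.5120,-.1697,.1198],2.0465,(335/1.25,293/1.25),(465/1.25,293/1.25),.0557),("w2",[.5189,-.1801,.036],2.0528,(260+225/4,150+336/4),(260+252/4,150+336/4),.004)):
    i=pickle.load(open(f"pics/{nm}.pkl","rb")); ex=np.array([np.cos(yaw),np.sin(yaw),0]);ey=np.array([-ex[1],ex[0],0])
    for h in(-.011,0,.01,.015,.0185,.022,.026):
        P=[np.array(tcp)+.0075*ex+s*w/2*ey+[0,0,h] for s in(1,-1)]
        print(nm,h,proj("wrist",P,i).round(1).tolist(),"obs",L,Rr)
print(robot.__dict__ if hasattr(robot,'__dict__') else dir(robot))
E
```

```text
w1 -0.011 [[273.7, 216.7], [363.2, 216.6]] obs (268.0, 234.4) (372.0, 234.4)
w1 0 [[271.2, 222.8], [365.5, 222.7]] obs (268.0, 234.4) (372.0, 234.4)
w1 0.01 [[268.7, 228.9], [367.9, 228.8]] obs (268.0, 234.4) (372.0, 234.4)
w1 0.015 [[267.4, 232.2], [369.1, 232.1]] obs (268.0, 234.4) (372.0, 234.4)
w1 0.0185 [[266.4, 234.6], [370.1, 234.5]] obs (268.0, 234.4) (372.0, 234.4)
w1 0.022 [[265.3, 237.1], [371.1, 237.0]] obs (268.0, 234.4) (372.0, 234.4)
w1 0.026 [[264.1, 240.0], [372.2, 239.9]] obs (268.0, 234.4) (372.0, 234.4)
w2 -0.011 [[314.7, 216.8], [321.1, 216.8]] obs (316.25, 234.0) (323.0, 234.0)
w2 0 [[314.5, 222.8], [321.2, 222.8]] obs (316.25, 234.0) (323.0, 234.0)
w2 0.01 [[314.2, 228.9], [321.3, 228.9]] obs (316.25, 234.0) (323.0, 234.0)
w2 0.015 [[314.1, 232.2], [321.4, 232.2]] obs (316.25, 234.0) (323.0, 234.0)
w2 0.0185 [[314.0, 234.6], [321.4, 234.6]] obs (316.25, 234.0) (323.0, 234.0)
w2 0.022 [[313.9, 237.1], [321.4, 237.1]] obs (316.25, 234.0) (323.0, 234.0)
w2 0.026 [[313.7, 240.1], [321.5, 240.1]] obs (316.25, 234.0) (323.0, 234.0)
{}
```

Both pictures agree that the fingertips are about 18 mm above the reported TCP, not 11 mm ahead as `robot.tips_ahead` says. I'll go by the measurement: reopen, then go about 28 mm lower while watching the force.

servo_tool(
  plan=[
    [[-0.2,0,0,6,0,0,0],[-0.2,0,0,0,0,0,0],[-0.2,0,0,0,0,0,0],[-0.2,0,0,0,0,0,0],[-0.2,0,0,0,0,0,0],[-0.2,0,0,0,0,0,0],[-0.2,0,0,0,0,0,0],[-0.2,0,0,-10,0,0,0],[-0.2,0,0,-10,0,0,0],[-0.2,0,0,-5,0,0,0],[-0.2,0,0,0,0,0,0]],
  ],
)

```text
t: 4.95
tool_pos: [0.5176, -0.1795, 0.0152]
orientation: [-1.626, -2.685, 0.001]
force: [0.0, -0.2, -0.1]
opening: 0.0557
```

servo_tool(
  plan=[
    [[-0.2,0,0,-5,0,0,0],[-0.2,0,0,-3,0,0,0],[-0.2,0,0,-1,0,0,0],[1,0,0,0,0,0,0],[1,0,0,0,0,0,0],[1,0,0,0,0,0,0],[1,0,0,0,0,0,0],[1,0,0,0,0,0,0],[1,0,0,0,0,0,0],[1,0,0,0,0,0,0],[1,0,0,0,0,0,0]],
  ],
)

```text
t: 6.05
tool_pos: [0.519, -0.1801, 0.0081]
orientation: [1.627, 2.687, 0.0]
force: [0.6, 0.8, 1.7]
opening: 0.0177
```

Opening is 17.7 mm, so the sleeve is held. Next I lift and move to a viewpoint behind the anchor to measure the hole and post with the wrist camera.

servo_tool(
  plan=[
    [[1,0,0,10,0,0,0],[1,0,0,25,0,0,0],[1,3,20,25,0,0,-0.05],[1,6,35,12,0,0,-0.1],[1,6,40,0,0,0,-0.1],[1,8,40,0,0,0,-0.058],[1,7,40,0,0,0,0],[1,5,24,0,0,0,0],[1,0,10,0,0,0,0],[1,0,0,0,0,0,0],[1,0,0,0,0,0,0]],
  ],
)

```text
t: 7.15
tool_pos: [0.5537, 0.0281, 0.0802]
orientation: [2.02, 2.406, -0.001]
force: [-0.1, -1.2, -0.9]
opening: 0.0181
```

```bash
python3 - <<'E'
from h import *
S=st();im,i=snap("wrist","w4",1)
print(proj("wrist",[[.5367,.1277,.054],[.5145,.2681,.0575],[.5145,.2681,.0445]],i))
t=S["tool_pos"];u=np.array([-.173,.985,0]);print("ring",proj("wrist",[t+.032*u+[0,0,.030]],i))
cv2.imwrite("pics/w4s.png",cv2.resize(im[:,:,::-1],(800,500),interpolation=cv2.INTER_CUBIC))
E
```

```text
t 7.15 tcp [553.7  28.1  80.2] yaw 1.7448 z [-1.e-04 -5.e-04 -1.e+00] F [-0.11 -1.21 -0.95] open 18.1 q [-0.04  0.1   1.75 -0.    1.3  -0.22]
[[ 318.34038843   60.18978044]
 [ 322.75525116 -219.84878648]
 [ 322.54197647 -200.37197935]]
ring [[317.21753785 197.00422447]]
```

View pics/w4s.png

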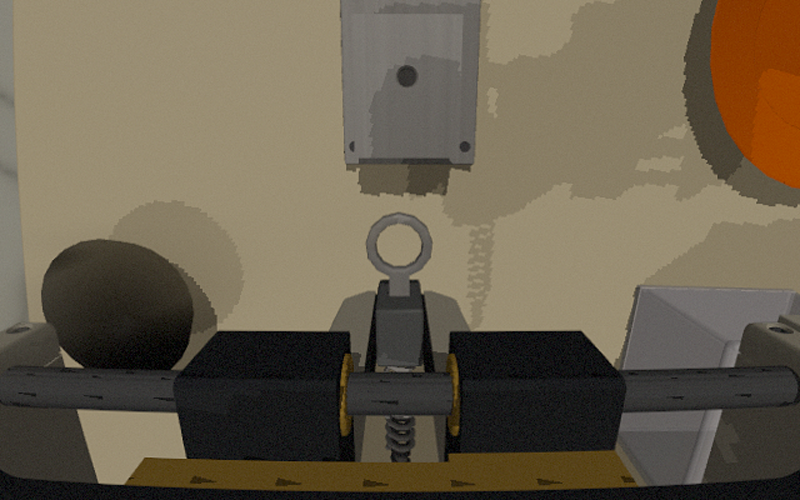

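Wrist view: the hole is at (406.5,76), the end ring at (399,244) and the base edges at about 344 and 478. So the centreline is near 410 and the tool is well aligned in yaw. Next I convert these, using the ring to correct the camera's small bias.

```bash
python3 - <<'E'
from h import *
import pickle;i=pickle.load(open("pics/w4.pkl","rb"))
im=cv2.imread("pics/w4.png");g=cv2.cvtColor(im,cv2.COLOR_BGR2GRAY)
# hole centroid
c=g[48:74,312:340];m=(c<np.percentile(c,50)-35).astype(np.uint8);n,l,s,ce=cv2.connectedComponentsWithStats(m)
k=1+np.argmax(s[1:,4]);hole=ce[k]+[312,48];print("hole px",hole,s[k])
m=lambda v:(np.round(v*1000,1)).tolist()
b=np.array([2,-2]) # observed - predicted, from ring
H=atz("wrist",hole-b,.054,i);print("hole corrected",m(H),"raw",m(atz("wrist",hole,.054,i)))
# base corners (front) and far edges
for L in((346,163),(475,163),(343,5),(480,5)): print(m(atz("wrist",np.array(L)/1.25-b,.026,i)))
E
```

```text
hole px [325.10731707  60.25853659] [  6   4  15  17 205]
hole corrected [539.7, 127.0, 54.0] raw [540.7, 128.4, 54.0]
[513.8, 78.2, 26.0]
[586.2, 90.9, 26.0]
[500.6, 159.3, 26.0]
[571.3, 171.8, 26.0]
```

servo_tool(
  plan=[
    [[1,-2,10,0,0,0,0],[1,-4,30,0,0,0,0],[1,-6,40,0,0,0,0],[1,-6,40,0,0,0,0],[1,-6,34,-6,0,0,0],[1,-3.7,20,-12,0,0,0],[1,0,0,-12,0,0,0],[1,0,0,-4,0,0,0],[1,0,0,0,0,0,0],[1,0,0,0,0,0,0]],
  ],
)

```text
t: 8.2
tool_pos: [0.5266, 0.2017, 0.0463]
orientation: [2.022, 2.404, -0.0]
force: [-0.3, -0.0, -0.7]
opening: 0.0177
```

```bash
python3 - <<'E'
from h import *
S=st();im,i=snap("wrist","w5",1);s,j=snap("side","s5",1);tp,_=snap("top","t5",1)
t=S["tool_pos"];u=np.array([-.173,.985,0]);R=t+.032*u+[0,0,.030];T=t-.082*u+[0,0,.012]
print("ring",proj("wrist",[R],i))
for P in([.5145,.2681],[.5171,.2717]): print("post head/base",proj("wrist",[[*P,.0575],[*P,.0445]],i).tolist())
print("side tip/hole/ring",proj("side",[T,[.5392,.1273,.054],R]).tolist());print("top tip/hole",proj("top",[T,[.5392,.1273,.054],R]).tolist())
a=cv2.resize(im[40:240,220:420],(400,400),interpolation=cv2.INTER_CUBIC)
b=cv2.resize(s[85:165,220:300],(400,400),interpolation=cv2.INTER_CUBIC)
cv2.imwrite("pics/c5.png",np.hstack([a,b])[:,:,::-1])
E
```

```text
t 8.2 tcp [526.6 201.7  46.3] yaw 1.7431 z [ 1.e-04 -2.e-04 -1.e+00] F [-0.3  -0.05 -0.69] open 17.7 q [ 0.28  0.16  1.74 -0.    1.24  0.1 ]
ring [[317.07076924 197.02101032]]
post head/base [[316.11967495907453, 120.35979161190133], [316.3307841462152, 119.29507483154269]]
post head/base [[322.34900183526713, 114.14263470879162], [322.12820642842644, 113.50581895444557]]
side tip/hole/ring [[277.3711211476757, 133.83893878639702], [276.0615465738219, 133.88122950628247], [255.24584884003147, 110.9991367889369]]
top tip/hole [[214.18216291648406, 178.7623091545765], [212.17053414374948, 179.68652434550341], [169.40114645051287, 186.10996128805098]]
```

View pics/c5.png

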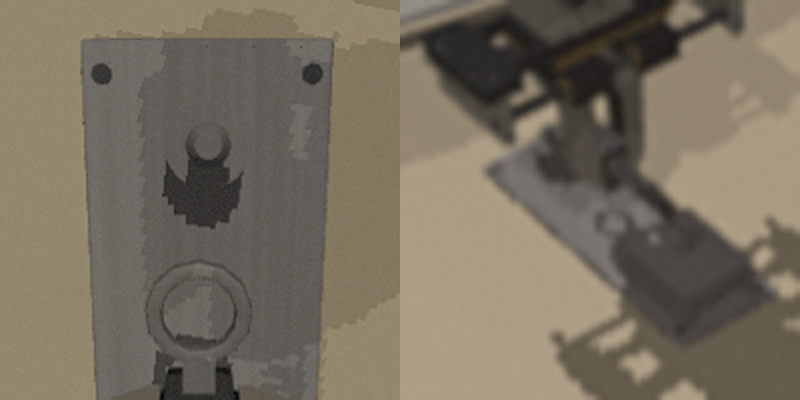

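The wrist crop shows the post head at (324.2,111.5) px and the ring at (319.5,196). After bias correction the post is at about (517,272) and the hole about 6 mm ahead of the hook tip. I lower the tip gently onto the plate and feel.

servo_tool(
  plan=[
    [[1,0,0,-3,0,0,0],[1,0,0,-2,0,0,0],[1,0,0,-2,0,0,0],[1,0,0,-1,0,0,0],[1,0,0,0,0,0,0]],
  ],
)

```text
t: 8.85
tool_pos: [0.5263, 0.2032, 0.0382]
orientation: [2.02, 2.406, 0.001]
force: [0.3, 2.2, 1.6]
opening: 0.0177
```

```bash
python3 -c "
from h import *
st()"
```

```text
t 8.85 tcp [526.3 203.2  38.2] yaw 1.745 z [ 4.e-04  4.e-04 -1.e+00] F [0.3  2.24 1.58] open 17.7 q [0.28 0.17 1.75 0.   1.22 0.1 ]
```

servo_tool(
  plan=[
    [[1,-0.2,1,0,0,0,0],[1,-0.2,1,0,0,0,0],[1,-0.2,1,0,0,0,0],[1,0,0,0,0,0,0]],
  ],
)

```text
t: 9.25
tool_pos: [0.5252, 0.2064, 0.0378]
orientation: [-2.019, -2.405, -0.0]
force: [-1.7, 2.5, -1.8]
opening: 0.018
```

servo_tool(
  plan=[
    [[1,-0.2,1,0,0,0,0],[1,-0.2,1,0,0,0,0],[1,0,0,0,0,0,0]],
  ],
)

```text
t: 9.55
tool_pos: [0.525, 0.2079, 0.0378]
orientation: [-2.02, -2.406, 0.001]
force: [1.1, 0.0, -1.2]
opening: 0.0179
```

servo_tool(
  plan=[
    [[1,-0.2,1,0,0,0,0],[1,-0.2,1,0,0,0,0],[1,0,0,0,0,0,0]],
  ],
)

```text
t: 9.85
tool_pos: [0.5248, 0.2097, 0.038]
orientation: [2.02, 2.406, -0.001]
force: [0.6, -1.6, -1.3]
opening: 0.0179
```

Fz fell off, so the tip seems to be at the hole. I lower 4 mm to test.

servo_tool(
  plan=[
    [[1,0,0,-2,0,0,0],[1,0,0,-2,0,0,0],[1,0,0,0,0,0,0],[1,0,0,0,0,0,0]],
  ],
)

```text
t: 10.25
tool_pos: [0.5247, 0.2098, 0.0339]
orientation: [-2.02, -2.406, 0.0]
force: [0.4, -1.3, -0.2]
opening: 0.018
```

```bash
python3 -c "
from h import *
st()"
```

```text
t 10.25 tcp [524.7 209.8  33.9] yaw 1.7448 z [-2.e-04 -2.e-04 -1.e+00] F [ 0.4  -1.29 -0.16] open 18.0 q [ 0.29  0.18  1.75 -0.    1.21  0.12]
```

servo_tool(
  plan=[
    [[1,0,0,-1,0,0,0],[1,0,0,-1,0,0,0],[1,-0.3,2,0,0,0,0],[1,-0.3,2,0,0,0,0],[1,-0.3,2,0,0,0,0],[1,0,0,0,0,0,0],[1,0,0,0,0,0,0]],
  ],
)

```text
t: 10.95
tool_pos: [0.5239, 0.2147, 0.0317]
orientation: [2.019, 2.405, -0.003]
force: [1.4, -7.7, -1.8]
opening: 0.0179
```

```bash
python3 -c "
from h import *
st()"
```

```text
t 10.95 tcp [523.9 214.7  31.7] yaw 1.7446 z [-2.0e-04 -2.1e-03 -1.0e+00] F [ 1.36 -7.74 -1.84] open 17.9 q [ 0.3   0.19  1.75 -0.    1.21  0.13]
```

The pull reads 7.7 N along the spring, so the hook has caught. I raise slightly and stretch towards the post.

servo_tool(
  plan=[
    [[1,0,1,2,0,0,0],[1,-0.1,3,2,0,0,0],[1,-0.1,4,0,0,0,0],[1,-0.2,4,0,0,0,0],[1,-0.2,4,0,0,0,0],[1,-0.2,3,0,0,0,0],[1,-0.2,3,0,0,0,0],[1,-0.2,2,0,0,0,0],[1,0,0,0,0,0,0],[1,0,0,0,0,0,0]],
  ],
)

```text
t: 11.95
tool_pos: [0.5213, 0.237, 0.0344]
orientation: [2.021, 2.405, -0.009]
force: [-0.2, -13.2, -3.6]
opening: 0.0181
```

```bash
python3 - <<'E'
from h import *
S=st();im,i=snap("wrist","w6",1)
t=S["tool_pos"];u=np.array([-.173,.985,0]);print("ring pred",proj("wrist",[t+.032*u+[0,0,.030]],i),"head",proj("wrist",[[.5169,.2725,.0575]],i))
cv2.imwrite("pics/c6.png",cv2.resize(im[120:270,240:400],None,fx=4,fy=4,interpolation=cv2.INTER_CUBIC)[:,:,::-1])
E
```

```text
t 11.95 tcp [521.3 237.   34.4] yaw 1.7439 z [-0.0035 -0.0048 -1.    ] F [ -0.18 -13.16  -3.61] open 18.1 q [ 0.34  0.2   1.72 -0.    1.22  0.17]
ring pred [[316.92771896 197.31229462]] head [[320.5862004  186.37687569]]
```

View pics/c6.png

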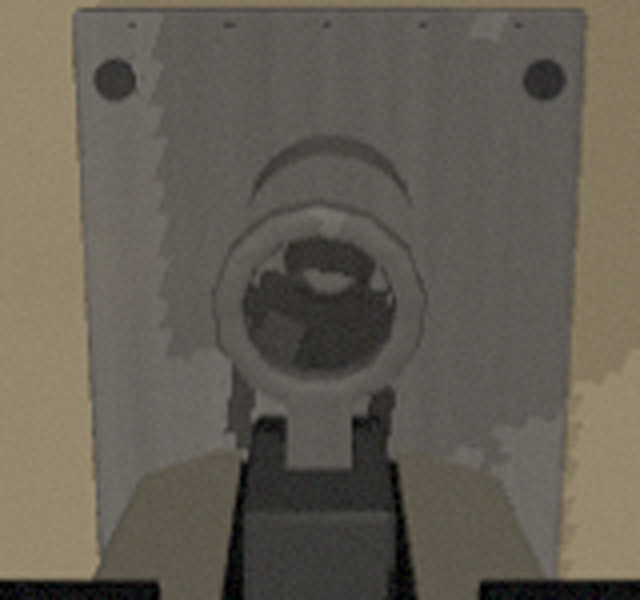

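Ring is at c6 (320,305), and the head, with its dark shadowed side, at about (331,262). The ring needs about 3 mm more along y and about 1.3 mm in +x. The tension of 13.2 N matches about 29 mm of stretch.

servo_tool(
  plan=[
    [[1,0.7,2,0,0,0,0],[1,0.7,1.7,0,0,0,0],[1,0,0,0,0,0,0],[1,0,0,-2,0,0,0],[1,0,0,-2,0,0,0],[1,0,0,-2,0,0,0],[1,0,0,0,0,0,0]],
  ],
)

```text
t: 12.7
tool_pos: [0.522, 0.2402, 0.028]
orientation: [-2.021, -2.404, 0.012]
force: [-4.6, -14.2, -0.3]
opening: 0.0179
```

```bash
python3 -c "
from h import *
st()"
```

```text
t 12.7 tcp [522.  240.2  28. ] yaw 1.7435 z [-0.005  -0.0055 -1.    ] F [ -4.61 -14.17  -0.26] open 17.9 q [ 0.34  0.22  1.72 -0.    1.21  0.17]
```

Fx = -4.6 N says the hook is pinned sideways: the line from hole to post has yaw of about 1.723, but the tool is at 1.744. I turn -0.02 rad to relieve it.

servo_tool(
  plan=[
    [[1,-0.2,0,0,0,0,-0.01],[1,-0.2,0,0,0,0,-0.01],[1,0,0,0,0,0,0],[1,0,0,0,0,0,0]],
  ],
)

```text
t: 13.1
tool_pos: [0.5228, 0.2405, 0.0289]
orientation: [2.044, 2.384, -0.008]
force: [-0.5, -12.9, -1.3]
opening: 0.0182
```

```bash
python3 - <<'E'
from h import *
S=st();print(S["wrist_torque"]);im,i=snap("wrist","w7",1)
cv2.imwrite("pics/c7.png",cv2.resize(im[120:270,240:400],None,fx=4,fy=4,interpolation=cv2.INTER_CUBIC)[:,:,::-1])
E
```

```text
t 13.1 tcp [522.8 240.5  28.9] yaw 1.7238 z [-0.0026 -0.0049 -1.    ] F [ -0.51 -12.87  -1.32] open 18.2 q [ 0.34  0.22  1.72 -0.    1.21  0.19]
[-2.51252669  0.08737105 -0.22851846]
```

View pics/c7.png

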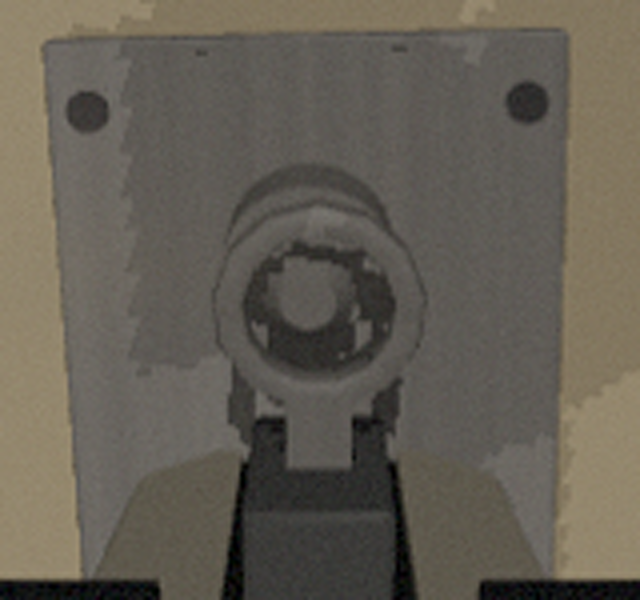

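The head is inside the ring: head top at c7 (307,295), ring centre (320,305). I shift about 1.4 mm in -x and lower.

servo_tool(
  plan=[
    [[1,-1.4,0.4,0,0,0,0],[1,0,0,-2,0,0,0],[1,0,0,-2,0,0,0],[1,0,0,-2,0,0,0],[1,0,0,0,0,0,0]],
  ],
)

```text
t: 13.65
tool_pos: [0.5221, 0.241, 0.0233]
orientation: [2.043, 2.383, -0.007]
force: [-0.1, -12.7, 0.9]
opening: 0.0178
```

```bash
python3 -c "
from h import *
st()"
```

```text
t 13.65 tcp [522.1 241.   23.3] yaw 1.724 z [-0.0012 -0.0047 -1.    ] F [ -0.11 -12.75   0.92] open 17.8 q [ 0.35  0.22  1.72 -0.    1.2   0.19]
```

servo_tool(
  plan=[
    [[1,0,0,-2,0,0,0],[1,0,0,-2,0,0,0],[1,0,0,-1,0,0,0],[1,0,0,0,0,0,0],[1,0,0,0,0,0,0]],
  ],
)

```text
t: 14.15
tool_pos: [0.5225, 0.2412, 0.0189]
orientation: [2.043, 2.383, -0.006]
force: [0.4, -12.0, 3.5]
opening: 0.0175
```

```bash
python3 -c "
from h import *
st()"
```

```text
t 14.15 tcp [522.5 241.2  18.9] yaw 1.724 z [-4.0e-04 -4.3e-03 -1.0e+00] F [  0.4  -11.97   3.49] open 17.5 q [ 0.35  0.23  1.72 -0.    1.19  0.19]
```

servo_tool(
  plan=[
    [[1,0,0,-1.5,0,0,0],[1,0,0,-1,0,0,0],[1,0,0,0,0,0,0],[1,0,0,0,0,0,0]],
  ],
)

```text
t: 14.55
tool_pos: [0.5227, 0.2413, 0.0174]
orientation: [2.043, 2.383, -0.005]
force: [-3.7, -15.1, 10.2]
opening: 0.0177
```

```bash
python3 -c "
from h import *
st()"
```

```text
t 14.55 tcp [522.7 241.3  17.4] yaw 1.7241 z [-1.0e-04 -4.2e-03 -1.0e+00] F [ -3.67 -15.09  10.17] open 17.7 q [ 0.35  0.23  1.72 -0.    1.19  0.19]
```

servo_tool(
  plan=[
    [[1,0.2,-1.5,0,0,0,0],[1,0.2,-1.5,0,0,0,0],[1,0.1,-1,0,0,0,0],[1,0,0,0,0,0,0],[1,0,0,0,0,0,0]],
  ],
)

```text
t: 15.05
tool_pos: [0.5235, 0.2381, 0.0174]
orientation: [2.043, 2.383, -0.003]
force: [-1.1, -10.7, 7.4]
opening: 0.0178
```

```bash
python3 - <<'E'
from h import *
S=st();im,i=snap("wrist","w8",1)
cv2.imwrite("pics/c8.png",cv2.resize(im[120:270,240:400],None,fx=4,fy=4,interpolation=cv2.INTER_CUBIC)[:,:,::-1])
E
```

```text
t 15.05 tcp [523.5 238.1  17.4] yaw 1.724 z [ 7.0e-04 -2.9e-03 -1.0e+00] F [ -1.14 -10.69   7.38] open 17.8 q [ 0.34  0.23  1.73 -0.    1.19  0.19]
```

View pics/c8.png

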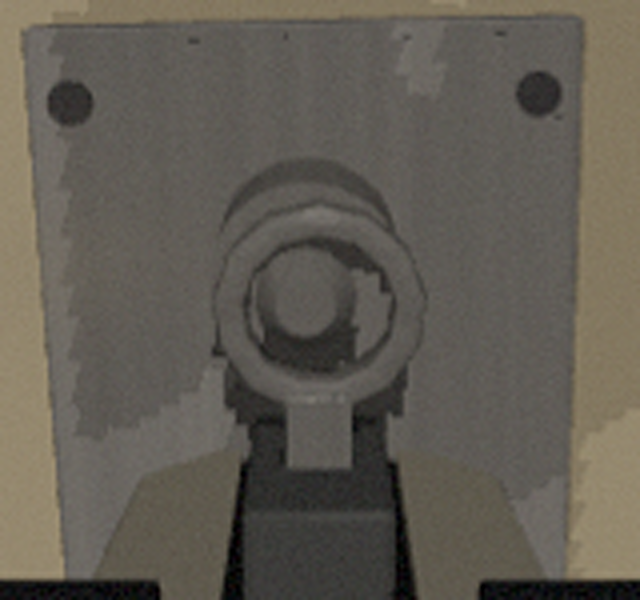

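The post head shows inside the ring at c8 (305,292). Fz rose sharply at ring height 44.9 mm, which matches the shoulder at 44.5, so the ring is down. I ease back so the neck takes the tension.

servo_tool(
  plan=[
    [[1,0.1,-1,0,0,0,0],[1,0,-1,0,0,0,0],[1,0,-1,0,0,0,0],[1,0,0,0,0,0,0],[1,0,0,0,0,0,0]],
  ],
)

```text
t: 15.6
tool_pos: [0.5237, 0.2356, 0.0174]
orientation: [2.043, 2.383, -0.001]
force: [-0.3, -9.5, 6.1]
opening: 0.0178
```

```bash
python3 -c "
from h import *
st()"
```

```text
t 15.6 tcp [523.7 235.6  17.4] yaw 1.7242 z [ 0.001  -0.0021 -1.    ] F [-0.28 -9.46  6.12] open 17.8 q [ 0.34  0.22  1.73 -0.    1.19  0.18]
```

servo_tool(
  plan=[
    [[1,0,-1,0,0,0,0],[1,0,-1,0,0,0,0],[1,0,0,0,0,0,0],[1,0,0,0,0,0,0]],
  ],
)

```text
t: 16.0
tool_pos: [0.5237, 0.2353, 0.0174]
orientation: [2.043, 2.385, 0.002]
force: [-0.5, -1.3, 6.0]
opening: 0.0173
```

```bash
python3 -c "
from h import *
st()"
```

```text
t 16.0 tcp [523.7 235.3  17.4] yaw 1.7247 z [ 1.6e-03  5.0e-04 -1.0e+00] F [-0.45 -1.25  6.01] open 17.3 q [ 0.33  0.22  1.73 -0.    1.18  0.18]
```

The neck has taken the tension: the pull on the tool fell from 9.5 to 1.3 N. I let go and lift straight up.

servo_tool(
  plan=[
    [[0.2,0,0,0,0,0,0],[0.2,0,0,0,0,0,0],[0.2,0,0,0,0,0,0],[0.2,0,0,0,0,0,0],[0.2,0,0,0,0,0,0],[0.2,0,0,10,0,0,0],[0.2,0,0,20,0,0,0],[0.2,0,0,30,0,0,0],[0.2,0,0,40,0,0,0],[0.2,0,0,30,0,0,0],[0.2,0,0,0,0,0,0]],
  ],
)

```text
t: 17.1
tool_pos: [0.5264, 0.2363, 0.1536]
orientation: [2.041, 2.382, 0.014]
force: [0.7, -0.1, 1.4]
opening: 0.0369
```

servo_tool(
  plan=[
    [[0.2,10,-30,0,0,0,0],[0.2,10,-40,0,0,0,0],[0.2,10,-40,0,0,0,0],[0.2,5,-40,0,0,0,0],[0.2,0,-20,0,0,0,0],[0.2,0,0,0,0,0,0],[0.2,0,0,0,0,0,0]],
  ],
)

```text
t: 17.8
tool_pos: [0.5577, 0.065, 0.1464]
orientation: [-2.045, -2.384, -0.0]
force: [0.3, -0.2, 0.3]
opening: 0.037
```

```bash
python3 - <<'E'
from h import *
S=st();im,i=snap("wrist","w9",1);s,_=snap("side","s9",1);t,_=snap("top","t9",1)
a=cv2.resize(im[0:250,220:420],(400,500),interpolation=cv2.INTER_CUBIC)
b=cv2.resize(s[95:165,225:305],(400,350),interpolation=cv2.INTER_CUBIC)
o=np.zeros((500,800,3),np.uint8);o[:,:400]=a;o[:350,400:]=b
c=cv2.resize(t[160:210,145:240],(285,150));o[350:,400:685]=c
cv2.imwrite("pics/c9.png",o[:,:,::-1])
E
```

```text
t 17.8 tcp [557.7  65.  146.4] yaw 1.7236 z [-4.e-04  5.e-04 -1.e+00] F [ 0.32 -0.23  0.3 ] open 37.0 q [ 0.02  0.06  1.66  0.    1.42 -0.13]
```

View pics/c9.png

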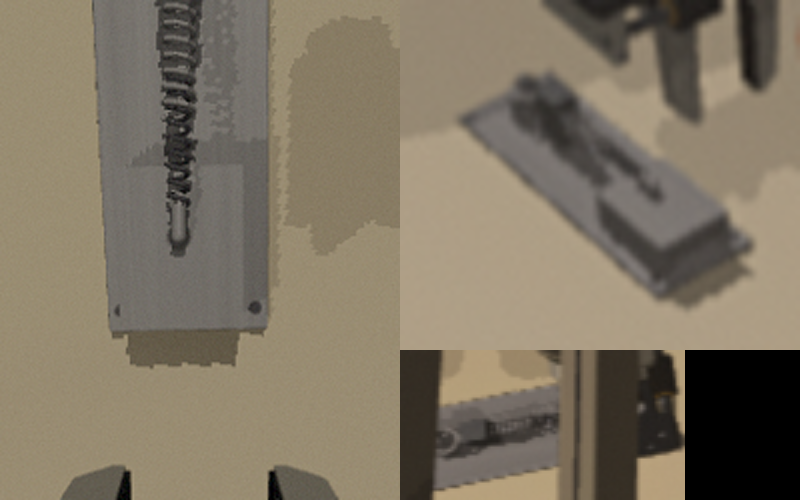

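The spring stays stretched: the hook is in the hole at c9 (180,240), the coil runs to the post, and the gripper is clear. I check the bystanders numerically against the first picture and hand in.

```bash
python3 - <<'E'
from h import *
from plant import job
a,b=cv2.imread("pics/side0.png"),cv2.imread("pics/s9.png")
for n,(x,y) in dict(plate=(330,103),ladle=(367,268),dish=(255,186),cont=(365,133),ladle_handle=(420,238)).items():
    T=a[y-14:y+14,x-18:x+18];W=b[y-20:y+20,x-24:x+24];r=cv2.matchTemplate(W,T,cv2.TM_CCOEFF_NORMED);_,v,_,l=cv2.minMaxLoc(r);print(n,round(v,3),l[0]-6,l[1]-6)
st();job.close_job()
E
```

```text
plate 0.886 0 0
ladle 0.477 0 0
dish 0.999 0 0
cont 0.998 0 0
ladle_handle 0.979 2 -1
t 17.95 tcp [557.7  66.2 146.5] yaw 1.7261 z [-1.e-04  4.e-04 -1.e+00] F [ 0.31 -0.74  0.15] open 36.8 q [ 0.03  0.06  1.66  0.    1.42 -0.13]
the job is handed in; nothing more can be done
```

The spring is refitted and the job is handed in at about 18 s. The hook is caught in the anchor hole, and the ring is over the post and down on its shoulder.

**How it went:**
- **Grasp:** The first grasp closed on nothing. The fingertips are about 18 mm behind the reported TCP, not 11 mm ahead as `robot.tips_ahead` says. I measured this in two wrist pictures, went about 28 mm lower, and the sleeve was then held.
- **Hook:** I felt for the hole with about 2 N. Fz fell away as the tip dropped in, and a short pull then read 7.7 N along the spring.
- **Stretch and ring:** I stretched the spring to about 13 N. I turned about 0.02 rad to relieve a sideways force of 4.6 N, then lowered the ring over the head.

**Last checks:**
- **Ring on the shoulder:** Fz rose sharply with the ring's underside at about 44.9 mm (shoulder at 44.5), and the pull on the tool fell from 9.5 to 1.3 N when I eased back. There was no close picture of the ring after release. The final side and top views show it at the post only coarsely.
- **Hook and coil:** After release, the final wrist picture shows the hook in the hole and the coil still stretched, with the gripper clear and reading almost no force.
- **Bystanders:** The dish and container match the first side picture with no shift. The plate shows no shift either, with a weaker match (0.89).
- **Unsettled check:** The ladle bowl matched poorly (0.48), though at zero shift, and its handle matched 2 px off. The arm's path never went near the ladle, so I put this down to changed light and shadow, but I did not look at it again.

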